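Let the marbles out of the bit box without slamming its lid

ROBOT

A 6-joint arm with a two-finger parallel gripper is mounted at the origin on the work surface. World frame = base frame: x ahead of the robot, y to its left, z up, the work surface at z = 0. Lengths are in m, angles in rad, forces in N, time in s.
With the tool pointing down it reaches from about 0.425 to 0.95 m from the base axis. Payload 3.5 kg.
Tool frame: the origin (TCP) lies midway between the tips of the shut fingers; the grasp point (between the pads) lies 19 mm behind it; z points along the fingers, y is the line along which they close (so a half turn about z gives the same grasp; the last joint's range is limited). The gripper opens to 85 mm and grips with 20 to 120 N. Pads are 22 mm wide; open, the fingers measure 114 mm over their backs; the gripper's body (76 mm by 85 mm) begins 54 mm behind the grasp point. The pads swing forward as they close: fully open they stand 13 mm farther back than shut.
Start: joints at [-1.344, 0.286, 1.577, -0, 1.279, -0.15], TCP at [0.248, -0.628, 0.231] pointing down, gripper open.
Joint ranges: [-2.77, 2.77], [-0.9, 2.22], [0.21, 2.48], [-1.53, 4.67], [0.24, 2.81], [-2.84, 2.84]. Speed limits (rad/s): [2.79, 2.79, 3.14, 3.14, 3.14, 3.14].

INTERFACE

Orientations are given as a unit quaternion [x, y, z, w].
In Python, from plant import ctrl, cams, order gives the robot as it stands.
- The arm moves only by the tool move_arm, never from a script. Its argument "plan" is one flat list of numbers, 7 for each row, row after row: the shift along the world's x, y, z in mm, then the turn, a rotation vector about the world's x, y, z in degrees, then the finger opening in mm, from 0 to 85.4. A call has 1 to 12 rows; each row shifts and turns the commanded pose from where the row before left it; what a row does not reach is not made up. A row lasts 1/10 s, in which the tool goes at most 50 mm and 8.59 degrees, less where a joint would pass 70% of its speed; a pose out of reach is approached as far as the arm can. A call is refused whole if a number of a shift passes 50 or a number of a turn 8.59, either way. A call with a gripper value outside its range is refused whole. The fingers move at their own pace and stop on an object; "newtons" is the grip in N (left out, the last holds). Time passes only in rows, so rows that do not move let the fingers close. It gives the time, the measured TCP pose, the force, the opening and the grip force at its end, in the units of the state.
- ctrl.get_state(): the state, without advancing time (a new reading comes with each control period).
- cams.read_camera(name): name is "scene" or "top"; returns a dict with "color" (480x640x3 uint8, red, green, blue), "fov_y" (degrees; the focal length in pixels is half the picture's height over the tangent of half this angle, whatever the lens; pixels are square), "cx", "cy" (the principal point, pixels), "origin" and "orientation" of the camera in the world. Camera axes: x right, y up, looking along -z (the intrinsics and any distortion apply to the point x, -y, -z); pixel columns grow to the right and rows downward; lengths in m; the calibration is good to about 2 mm. A picture is of the moment at which its call begins. There is no depth.
- order.sign_off(): hands the job in; it is judged then, once.
The state is a dict: "time": time; "qpos": joint angles; "dq": joint speeds; "joint_efforts": joint torques, N m; "eef_pos": TCP position; "tcp_rot": TCP orientation; "contact_force": force on the tool from outside, world axes, zero at the start; "wrist_torque": the same for the moment, N m; "opening": opening from 0.0 (shut) to 1.0 (fully open); "finger_force": force on a finger pad.
Only numpy, scipy, OpenCV 4.12 (cv2) and the standard library are available. Lean on these libraries where they do the work, as an engineer would, in place of code of your own. Each camera call takes 0.05 s, during which the arm holds its last target. There are 200 camera calls.

TASK

Press the orange lever on the frosted bit box right down with a fingertip so that its lid lifts fully, and keep it down until all three marbles have rolled out into the tray. Then ease the lever up slowly so that the lid comes down shut without slamming, and leave it. Do not touch the lid or the marbles yourself, and leave the miniatures and other things where they stand.

Things in the scene. Friction and masses are not known exactly. Their poses are not given: they have to be found in the camera images.
- lever_pad (a point): Centre of the top face of the lever's orange finger pad (46 x 50 x 6 mm) behind the frosted bit box, 90 mm from the lever's pivot. At rest it slopes up away from the box by 0.2 rad, its top 78 mm above the shelf; it is pressed about 36 mm almost straight down to a stop. At rest this point's x axis points level from the box out along the lever, y across it, z up.
- lever (a joint): Lever angle: 0 up at rest, 0.4 rad pressed fully to its stop, where the pad slopes down by 0.2 rad, its top about 42 mm above the shelf. The pad needs about 2 N at first and 5 to 6 N at the stop. Let go, the lever springs back up at once and slams the lid.
- lid (a joint): Angle of the bit box's hinged lid, driven by the lever through a link (1.5 times the lever angle): 0 shut, 0.6 rad fully open. The lid is hinged at the rear, lever end; its front skirt holds the marbles in, and they can roll out from about 0.3 rad.
- lid_front (a point): Middle of the lid's front edge, on its top face; the lid is 122 mm long and 94 mm wide. Shut, its top is 82 mm above the shelf; open, this edge rises to about 145 mm.
- hopper: The frosted bit box, fixed to the shelf: open catch tray, lidded box and lever in one line along its x axis. Origin on the shelf under the middle of the box; -x points to the tray, +x to the lever. Box 118 x 92 x 75 mm; tray to x = -170 mm, walls 45 mm high; lever pad centre at x = +158 mm. The floor slopes 10 degrees down to the tray's end.
- tray (a point): Middle of the catch tray (108 x 84 mm inside), about 2 mm above its sloping floor; axes as the bit box.
- marble1_center (a point): Centre of the green marble, 22 mm across, 14 g, loose; starts in the box behind the lid's skirt and rolls by itself down into the tray when the lid is open.
- marble2_center (a point): Centre of the orange marble, 22 mm across, 14 g, loose; starts in the box behind the lid's skirt and rolls by itself down into the tray when the lid is open.
- marble3_center (a point): Centre of the blue marble, 22 mm across, 14 g, loose; starts in the box behind the lid's skirt and rolls by itself down into the tray when the lid is open.
- mini1: Pewter-grey resin miniature, loose, round base 25 mm across, about 45 to 55 mm tall, standing near the bit box; origin under its base. To be left alone.
- mini2: Pewter-grey resin miniature, loose, round base 25 mm across, about 45 to 55 mm tall, standing near the bit box; origin under its base. To be left alone.
- mini3: Pewter-grey resin miniature, loose, round base 25 mm across, about 45 to 55 mm tall, standing near the bit box; origin under its base. To be left alone.
- mini4: Pewter-grey resin miniature, loose, round base 25 mm across, about 45 to 55 mm tall, standing near the bit box; origin under its base. To be left alone.
- tiles: Loose stack of four beech hex tiles, 58 mm across, 32 mm high; origin under it. To be left alone.
- tealight: White battery tea light holder, loose, 74 mm across, 52 mm high; origin under it. To be left alone.
- paintpot: Small jar of blue paint, loose, 32 mm across, 42 mm high; origin under it. To be left alone.

How it is judged:
On the way, in this order (a step that is already met when the one before it is completed fails the run):
1. the lid is held fully open by the lever with all three marbles in the tray (value of joint lid above 0.53 rad and x of marble1_center in the frame of tray between -0.06 and 0.035 m and y of marble1_center in the frame of tray between -0.045 and 0.045 m and z of marble1_center in the frame of tray between -0.02 and 0.03 m and x of marble2_center in the frame of tray between -0.06 and 0.035 m and y of marble2_center in the frame of tray between -0.045 and 0.045 m and z of marble2_center in the frame of tray between -0.02 and 0.03 m and x of marble3_center in the frame of tray between -0.06 and 0.035 m and y of marble3_center in the frame of tray between -0.045 and 0.045 m and z of marble3_center in the frame of tray between -0.02 and 0.03 m), for 0.2 s.
2. the lid is shut again (value of joint lid below 0.03 rad), for 0.2 s.
At the end, for the whole second after the job is handed in: The lid is shut (within 0.03 rad), the lever is up (within 0.03 rad) and all three marbles lie in the tray (value of joint each of lid, lever below 0.03 rad and x of marble1_center in the frame of tray between -0.06 and 0.035 m and y of marble1_center in the frame of tray between -0.045 and 0.045 m and z of marble1_center in the frame of tray between -0.02 and 0.03 m and x of marble2_center in the frame of tray between -0.06 and 0.035 m and y of marble2_center in the frame of tray between -0.045 and 0.045 m and z of marble2_center in the frame of tray between -0.02 and 0.03 m and x of marble3_center in the frame of tray between -0.06 and 0.035 m and y of marble3_center in the frame of tray between -0.045 and 0.045 m and z of marble3_center in the frame of tray between -0.02 and 0.03 m); the robot touches nothing.
It fails at once if the lid slams: it closes faster than 2 rad/s (velocity of joint lid below -2 rad/s).
It fails at once if the robot touches the lid (contact force between any of the arm, the fingers and lid above 0.5 N).
It fails at once if the robot touches a marble (contact force between any of the arm, the fingers and marble1 above 0.3 N or contact force between any of the arm, the fingers and marble2 above 0.3 N or contact force between any of the arm, the fingers and marble3 above 0.3 N).
It fails at once if a marble is lifted or thrown (height (world z) of any of marble1_center, marble2_center, marble3_center above 0.09 m).
It fails at once if a miniature or another bystander is moved or lifted by more than 15 mm, or tipped over (distance of any of mini1, mini2, mini3, mini4, tiles, tealight, paintpot from where it was at the start of the episode above 0.015 m or angle between any of mini1, mini2, mini3, mini4, tiles, tealight, paintpot's own z axis and vertical above 0.5 rad).
It also fails if it takes over 32 s, if anything falls off the work surface, if the arm or the gripper's body presses on something with over 40 N, if the wrist force passes 120 N, or if a joint passes its speed limit or range.

## Working session

There is one attempt and no reset: what is moved stays moved. The work goes in short steps, Python scripts to look and compute and a tool call to move; the robot and the scene stay as the last step left them, time stands still between calls to the robot, and variables do not carry over. Pictures are saved under pics/ and viewed, at most 10 in all, crops included, and the job is handed in when it is done.

Besides the shell and the picture viewer there is one more tool, called after "Request:" by a JSON object that holds its "method" and its "body", one argument or row to a line. move_arm: Moves the arm, as the interface text tells. Its arguments: {"type":"object","properties":{"plan":{"type":"array","items":{"type":"number"}},"newtons":{"type":"number"}},"required":["plan"]}

```bash
mkdir -p pics; cat > h.py <<'E'
import numpy as np, cv2
from scipy.spatial.transform import Rotation as R
from plant import ctrl, cams, order
def shot(n,f):
    c=cams.read_camera(n); cv2.imwrite('pics/'+f,c['color'][:,:,::-1]); return c
def ray(c,u,v):
    f=240/np.tan(np.radians(c['fov_y'])/2)
    d=np.array([(u-c['cx'])/f,-(v-c['cy'])/f,-1.])
    return np.array(c['origin']),R.from_quat(c['orientation']).apply(d)
def onz(c,u,v,z):
    o,d=ray(c,u,v); return o+d*(z-o[2])/d[2]
E
python3 - <<'E'
from h import *
for n in('scene','top'):
    c=shot(n,n+'0.png'); print({k:v for k,v in c.items() if k!='color'})
print(ctrl.get_state())
E
```

```text
{'fov_y': 51.30887194791288, 'cx': 313.2479607378148, 'cy': 244.0593255542855, 'origin': array([1.11959092, 0.64340033, 0.980002  ]), 'orientation': array([0.12824067, 0.36893356, 0.87016031, 0.30043866])}
{'fov_y': 50.99791462971706, 'cx': 325.1202007929693, 'cy': 250.83040022325005, 'origin': array([ 0.3375592 , -0.07430156,  1.50478518]), 'orientation': array([ 0.06220264, -0.04676884, -0.70157926,  0.70832905])}
{'time': 0.1, 'qpos': array([-1.34399379e+00,  2.87088402e-01,  1.57807067e+00,  1.10492216e-05,
        1.27859034e+00, -1.50037766e-01]), 'dq': array([ 0.00077974, -0.00233879, -0.00422618, -0.00059631, -0.00099757,
        0.00021872]), 'joint_efforts': array([ 7.14862126e-04, -4.07298839e+01, -2.93697810e+01, -1.39262688e-04,
        3.45761015e-03, -1.46418227e-06]), 'eef_pos': array([ 0.24825754, -0.62703534,  0.23005625]), 'tcp_rot': array([ 9.82301106e-01,  1.87305566e-01, -3.60956930e-05, -1.07778526e-03]), 'contact_force': array([ 0.81053948,  0.23484931, -0.46359334]), 'wrist_torque': array([-0.01341216, -0.00645348,  0.01699508]), 'finger_force': 0.0, 'opening': 0.9983609903174434}
```

View pics/scene0.png

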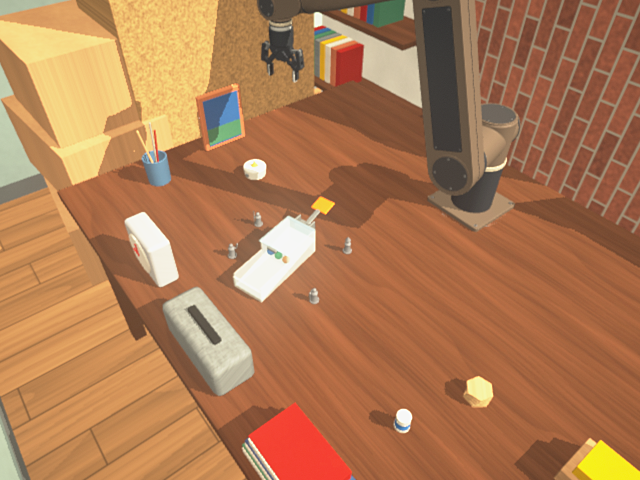

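View pics/top0.png

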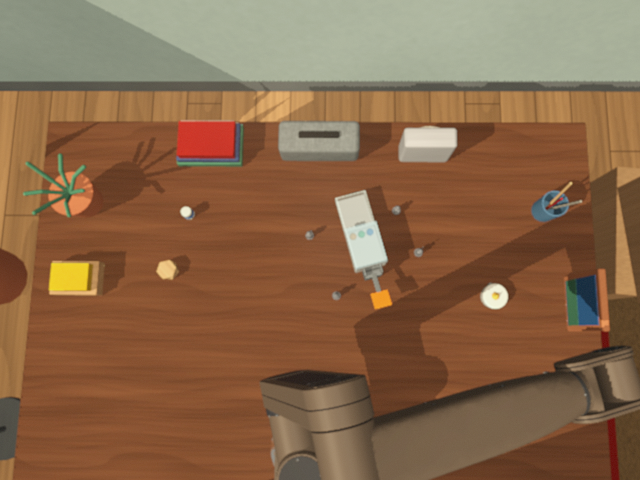

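The scene view has the orange pad at about (322,205). The top view has it at about (381,299), with the box and tray extending away from the robot and minis at (309,236), (336,295), (396,210) and (418,252).

```bash
python3 - <<'E'
from h import *
P={}
for n,box in(('scene',(295,190,345,225)),('top',(360,283,400,315))):
    c=cams.read_camera(n); h=cv2.cvtColor(c['color'],cv2.COLOR_RGB2HSV)
    m=cv2.inRange(h,(8,150,120),(28,255,255)); k=np.zeros_like(m); x0,y0,x1,y1=box; k[y0:y1,x0:x1]=m[y0:y1,x0:x1]
    M=cv2.moments(k,True); u,v=M['m10']/M['m00'],M['m01']/M['m00']
    r=cv2.minAreaRect(cv2.findNonZero(k)); print(n,u,v,M['m00'],r,onz(c,u,v,.077))
    print([onz(c,*p,.077).round(3) for p in cv2.boxPoints(r)])
    P[n]=ray(c,u,v)
    if n=='top':
        for p in((309,236),(336,295),(396,210),(418,252)): print('mini',onz(c,*p,.03).round(3))
        for p in((335,198),(365,191),(386,265),(358,273)): print('box',onz(c,*p,.06).round(3))
(o1,d1),(o2,d2)=P['scene'],P['top']
s=np.linalg.lstsq(np.c_[d1,-d2],o2-o1,rcond=None)[0]; print('tri',o1+s[0]*d1,o2+s[1]*d2)
E
```

```text
scene 322.1262458471761 203.53488372093022 301.0 ((318.7444152832031, 200.38978576660156), (29.844324111938477, 20.348403930664062), 47.290611267089844) [ 0.41940975 -0.20551868  0.077     ]
[array([ 0.447, -0.268,  0.077]), array([ 0.372, -0.293,  0.077]), array([ 0.39 , -0.178,  0.077]), array([ 0.461, -0.157,  0.077])]
top 377.13457556935816 296.86542443064184 966.0 ((379.5, 298.5), (31.0, 39.0), 90.0) [ 0.42898588 -0.19027337  0.077     ]
[array([ 0.468, -0.142,  0.077]), array([ 0.469, -0.252,  0.077]), array([ 0.382, -0.251,  0.077]), array([ 0.38 , -0.142,  0.077])]
mini [0.611 0.008 0.03 ]
mini [ 0.436 -0.074  0.03 ]
mini [ 0.692 -0.252  0.03 ]
mini [ 0.565 -0.315  0.03 ]
box [ 0.72  -0.069  0.06 ]
box [ 0.742 -0.157  0.06 ]
box [ 0.522 -0.218  0.06 ]
box [ 0.498 -0.137  0.06 ]
tri [ 0.43076725 -0.19174854  0.09164741] [ 0.42807269 -0.18911503  0.09126096]
```

```bash
python3 - <<'E'
from h import *
P={}
for n,box in(('scene',(295,190,345,225)),('top',(360,283,400,315))):
    c=cams.read_camera(n); h=cv2.cvtColor(c['color'],cv2.COLOR_RGB2HSV)
    m=cv2.inRange(h,(8,150,190),(28,255,255)); k=np.zeros_like(m); x0,y0,x1,y1=box; k[y0:y1,x0:x1]=m[y0:y1,x0:x1]
    M=cv2.moments(k,True); u,v=M['m10']/M['m00'],M['m01']/M['m00']
    r=cv2.minAreaRect(cv2.findNonZero(k)); print(n,u,v,M['m00'],r,onz(c,u,v,.077))
    print([onz(c,*p,.077).round(3) for p in cv2.boxPoints(r)])
    P[n]=ray(c,u,v)
(o1,d1),(o2,d2)=P['scene'],P['top']
s=np.linalg.lstsq(np.c_[d1,-d2],o2-o1,rcond=None)[0]; print('tri',o1+s[0]*d1,o2+s[1]*d2)
E
```

```text
scene 322.62692307692305 204.7 260.0 ((321.48284912109375, 204.53765869140625), (22.34535789489746, 15.145187377929688), 24.443954467773438) [ 0.42154527 -0.20060964  0.077     ]
[array([ 0.459, -0.218,  0.077]), array([ 0.407, -0.257,  0.077]), array([ 0.387, -0.188,  0.077]), array([ 0.44 , -0.152,  0.077])]
top 380.7849829351536 299.0341296928328 293.0 ((380.7452697753906, 298.85845947265625), (16.62062644958496, 17.994230270385742), 74.05460357666016) [ 0.42297681 -0.20053126  0.077     ]
[array([ 0.439, -0.17 ,  0.077]), array([ 0.453, -0.219,  0.077]), array([ 0.408, -0.231,  0.077]), array([ 0.394, -0.182,  0.077])]
tri [ 0.42223675 -0.19977356  0.07789451] [ 0.42291731 -0.20044334  0.07799444]
```

Request:
{"method": "move_arm", "body": {
  "plan": [14,35,0,0,0,0,0,14,35,0,0,0,0,0,14,35,0,0,0,0,0,14,35,0,0,0,0,0,14,35,0,0,0,0,0,14,35,0,0,0,0,0,14,35,0,0,0,0,0,14,35,0,0,0,0,0,14,35,0,0,0,0,0,14,35,0,0,0,0,0,14,35,0,0,0,0,0,14,35,0,0,0,0,0]
}}

```text
time: 1.5
eef_pos: [0.4167, -0.2062, 0.2316]
tcp_rot: [0.982, 0.187, 0.0, 0.0]
contact_force: [0.3, 0.2, 0.4]
opening: 0.001
finger_force: 0.0
```

Request:
{"method": "move_arm", "body": {
  "plan": [4,7,-30,0,0,0,0,0,0,-35,0,0,0,0,0,0,-35,0,0,0,0,0,0,-20,0,0,0,0,0,0,0,0,0,0,0]
}}

```text
time: 2.0
eef_pos: [0.4182, -0.1988, 0.108]
tcp_rot: [0.982, 0.187, -0.002, -0.003]
contact_force: [0.5, 1.1, -0.6]
opening: 0.0
finger_force: 0.0
```

```bash
python3 - <<'E'
from h import *
c=cams.read_camera('scene'); im=c['color'][:,:,::-1]
a=cv2.resize(im[140:320,220:380],None,fx=3,fy=3,interpolation=2)
cv2.imwrite('pics/a.png',a)
s=ctrl.get_state();print(s['eef_pos'],s['contact_force'],s['qpos'])
E
```

```text
[ 0.41951948 -0.19991421  0.11018302] [ 1.08379849 -0.31672829  0.11940738] [-6.63553823e-01 -4.14383854e-02  2.17620659e+00 -1.63601063e-05
  1.01021813e+00  5.30368382e-01]
```

View pics/a.png

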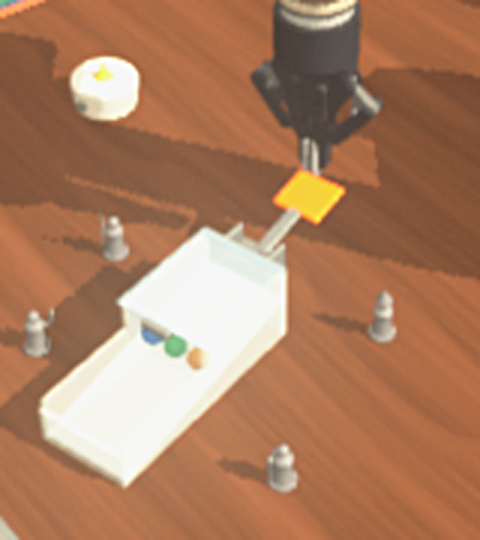

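The tip is about 30 mm above the pad, which shows at (310,195) in the crop, and all the marbles are still behind the skirt. Pressing down now.

Request:
{"method": "move_arm", "body": {
  "plan": [0,0,-15,0,0,0,0,0,0,-12,0,0,0,0,0,0,-6,0,0,0,0,0,0,-5,0,0,0,0,0,0,-5,0,0,0,0,0,0,-5,0,0,0,0,0,0,-5,0,0,0,0,0,0,-5,0,0,0,0,0,0,-4,0,0,0,0,0,0,-4,0,0,0,0,0,0,0,0,0,0,0]
}}

```text
time: 3.15
eef_pos: [0.4212, -0.201, 0.0454]
tcp_rot: [0.982, 0.187, 0.001, 0.001]
contact_force: [-0.5, -1.9, 4.1]
opening: -0.002
finger_force: 2.5
```

Request:
{"method": "move_arm", "body": {
  "plan": [0,0,-2,0,0,0,0,0,0,-2,0,0,0,0,0,0,-1,0,0,0,0,0,0,0,0,0,0,0,0,0,0,0,0,0,0,0,0,0,0,0,0,0,0,0,0,0,0,0,0]
}}

```text
time: 3.85
eef_pos: [0.4217, -0.2011, 0.0429]
tcp_rot: [0.982, 0.187, 0.001, 0.0]
contact_force: [-5.8, 2.8, 18.4]
opening: 0.0
finger_force: 9.3
```

```bash
python3 - <<'E'
from h import *
c=cams.read_camera('scene'); im=c['color'][:,:,::-1]
a=cv2.resize(im[140:320,220:380],None,fx=3,fy=3,interpolation=2)
cv2.imwrite('pics/b.png',a)
s=ctrl.get_state();print(s['eef_pos'],s['contact_force'])
E
```

```text
[ 0.42167619 -0.20114951  0.04293963] [-4.90789909  2.05529834 17.68823469]
```

View pics/b.png

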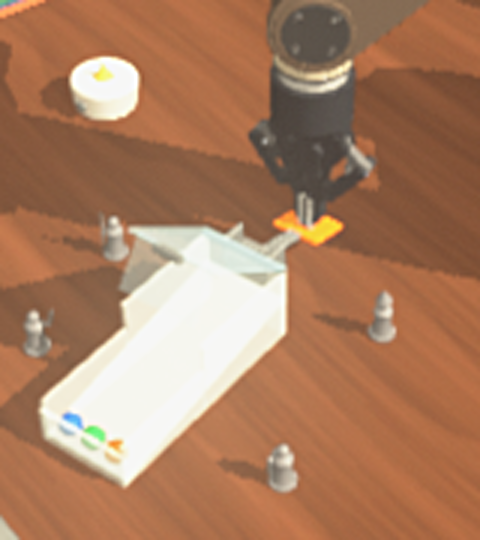

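The lid is wide open. The blue, green and orange marbles lie at the tray's end, at about (72,422), (93,437) and (115,450), and the 18 N reading shows the lever is on its stop. I'll hold briefly, then ease up.

Request:
{"method": "move_arm", "body": {
  "plan": [0,0,0,0,0,0,0,0,0,0,0,0,0,0,0,0,0,0,0,0,0,0,0,0,0,0,0,0,0,0,2,0,0,0,0,0,0,2,0,0,0,0,0,0,2,0,0,0,0,0,0,2,0,0,0,0,0,0,2,0,0,0,0,0,0,2,0,0,0,0,0,0,2,0,0,0,0,0,0,2,0,0,0,0]
}}

```text
time: 5.1
eef_pos: [0.4205, -0.2009, 0.0565]
tcp_rot: [0.982, 0.187, 0.0, 0.0]
contact_force: [-0.0, -3.2, 2.8]
opening: 0.004
finger_force: 1.8
```

Request:
{"method": "move_arm", "body": {
  "plan": [0,0,2,0,0,0,0,0,0,2,0,0,0,0,0,0,2,0,0,0,0,0,0,2,0,0,0,0,0,0,2,0,0,0,0,0,0,2,0,0,0,0,0,0,2,0,0,0,0,0,0,2,0,0,0,0,0,0,2,0,0,0,0,0,0,2,0,0,0,0,0,0,2,0,0,0,0,0,0,2,0,0,0,0]
}}

```text
time: 6.3
eef_pos: [0.4201, -0.2004, 0.0803]
tcp_rot: [0.982, 0.187, -0.0, -0.0]
contact_force: [-0.1, 0.8, -0.6]
opening: 0.003
finger_force: 0.0
```

Request:
{"method": "move_arm", "body": {
  "plan": [0,0,2,0,0,0,0,0,0,2,0,0,0,0,0,0,2,0,0,0,0,0,0,2,0,0,0,0,0,0,2,0,0,0,0,0,0,5,0,0,0,0,0,0,10,0,0,0,0,0,0,20,0,0,0,0,0,0,30,0,0,0,0,0,0,30,0,0,0,0,0,0,0,0,0,0,0,0,0,0,0,0,0,0]
}}

```text
time: 7.5
eef_pos: [0.4208, -0.2009, 0.1866]
tcp_rot: [0.982, 0.187, 0.001, 0.001]
contact_force: [-1.0, 0.7, -0.7]
opening: -0.002
finger_force: 0.0
```

```bash
python3 - <<'E'
from h import *
c=cams.read_camera('scene'); im=c['color'][:,:,::-1]
a=cv2.resize(im[140:320,220:380],None,fx=3,fy=3,interpolation=2)
cv2.imwrite('pics/c.png',a)
s=ctrl.get_state();print(s['time'],s['eef_pos'],s['contact_force'])
E
```

```text
7.55 [ 0.42011305 -0.20040708  0.1851572 ] [-0.08738757 -0.25766889 -0.05849015]
```

View pics/c.png

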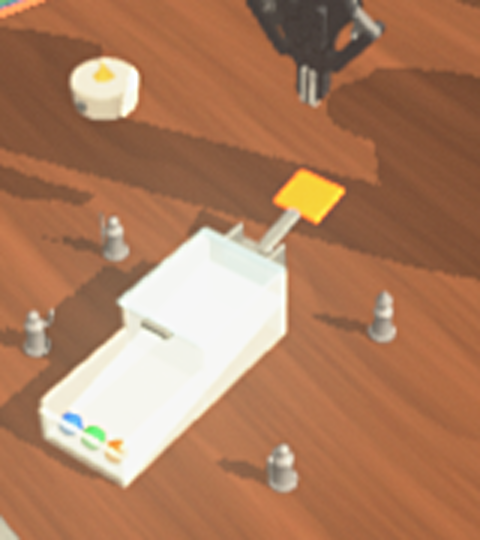

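The lid is shut, the pad is back up at (310,195), the three marbles are in the tray at about (93,437), and the gripper is clear.

```bash
python3 -c "
from plant import order; print(order.sign_off())"
```

```text
the job is handed in; nothing more can be done
None
```

The job is handed in: I pressed the lever to its stop, all three marbles rolled into the tray, and I eased the lid shut over about 2 s; the last picture shows it shut, the lever up and the gripper clear (sign-off returned no verdict).

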